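# Clear the jammed tealight caddy and seat the steel tin

## Task

Two lidded tealight tins have jammed side by side at the narrow mouth of the wooden caddy. Nudge the brass tin back against the stiff pusher until it is well out of the steel tin's way, then slide the steel tin through the mouth into the bay and press it gently but firmly home on the sprung red buffer, and let go. Slide the tins upright on the caddy's floor without lifting them, go by feel and never force anything, leave the brass tin back in the pen and do not disturb the globe, mug or toy car.

Things in the scene. Friction and masses are not known exactly. Their poses are not given: they have to be found in the camera images.
- caddy: Fixed open wooden caddy, 250 x 110 mm; +x from pen to bay, z up, origin on the table. In its frame (mm): floor top z 8, walls up to z 30 (tin lids are at z 34). Pen inside: x -95 to 25, y -46 to 46. Tins stand abreast at about x 0, y +22.5 and -22.5, either way round. The steel tin can get to the centre line only once the brass one is back at x -40 or beyond (-50 is ample).
- mouth (a point): Centre of the mouth at floor level (caddy x 25, y 0, z 8 mm). From it a straight channel, the bay, 49 mm wide and open on top, runs along caddy +x; mouth corners rounded to 6 mm radius. Home for the steel tin is on the channel's centre line, against the buffer: its axis then lies 39 to 63 mm beyond this point (varies, not measured).
- steel_tin: Steel tin with a white knob, to go into the bay. Upright cylinder 44 mm diameter, 26 mm high; centred on the lid a round knob 18 mm diameter, 15 mm high (26 to 41 mm above the underside). Origin: centre of the underside, z up. About 140 g, loose. Pushed at the knob without being held it tips easily; pinched by the knob along the direction of travel it stays upright best.
- brass_tin: Brass-coloured tin with a black knob, the one to be nudged back (-x of the caddy). Same sizes, origin and mass as the steel tin. Both tins slide easily on the waxed caddy floor (friction about 0.35); each has only 1 to 3 mm of play where it starts.
- pusher (a joint): Grey bar across the pen behind the tins, 88 mm wide, top at caddy z 29.5 mm. Slides back (caddy -x) 0 to 0.055 m; the reading grows as it goes back, 0 at first; its front face is at caddy x = -24.5 mm minus the reading. Drags with about 3 N and stays where it is left.
- buffer (a joint): Red sprung buffer at the bay's far end, 32 mm wide, top at caddy z 33 mm, on a dark steel stop block whose depth varies by 24 mm and is not measured: find it by feel. Reads 0 at rest, grows as pressed to caddy +x; 8 N per mm, hard end at 5 mm. Pressed home: about 5 to 9 N on it; over 12 N (1.5 mm) is forcing it. Let go, it pushes the tin back a little, which is fine.
- globe: Bystander: clear glass globe 70 mm diameter on a dark wooden foot, 81 mm high. Origin: centre of the underside.
- mug: Bystander: teal ceramic mug, 80 mm diameter, 90 mm high, handle to its +y. Origin: centre of the underside.
- car: Bystander: wooden toy car 90 x 57 x 52 mm, red cabin. Origin: on the table under its centre.
Things that resemble listed ones, but are neither listed nor needed, are in the scene too. What is meant by the brass_tin is not blue or orange, and is the smaller of those in its own colour.

How it is judged:
On the way, in this order (a step that is already met when the one before it is completed fails the run):
1. the brass tin is nudged back in the pen, at least 38 mm behind the mouth position (caddy x below -38 mm), while the steel tin is still in the pen (x of brass_tin in the frame of caddy below -0.038 m and x of steel_tin in the frame of caddy below 0.02 m), for 0.1 s.
2. the steel tin, on the bay's centre line, is pressed home on the buffer with at least 4 N (buffer in by 0.5 mm) (x of steel_tin in the frame of caddy above 0.062 m and y of steel_tin in the frame of caddy between -0.005 and 0.005 m and x of brass_tin in the frame of caddy below -0.038 m and value of joint buffer above 0.0005 m), for 0.2 s.
At the end, for the whole second after the job is handed in: After being pressed home the steel tin stands upright at rest in the bay (caddy x over 62 mm, within 5 mm of the centre line), the brass tin upright at rest back in the pen (caddy x -75 to -38 mm), both let go on the caddy floor; buffer reading under 0.5 mm (x of steel_tin in the frame of caddy above 0.062 m and y of steel_tin in the frame of caddy between -0.005 and 0.005 m and x of brass_tin in the frame of caddy between -0.075 and -0.038 m and angle between each of steel_tin, brass_tin's own z axis and vertical below 0.06 rad and z of each of steel_tin, brass_tin in the frame of caddy below 0.011 m and linear speed of each of steel_tin, brass_tin below 0.01 m/s and value of joint buffer below 0.0005 m); the robot touches nothing.
It fails at once if the buffer is forced (pressed in over 1.5 mm, 12 N) (value of joint buffer above 0.0015 m).
It fails at once if a tin is forced against the caddy, its pusher or the other tin (over 22 N) (contact force between any of steel_tin, brass_tin and caddy above 22 N or contact force between steel_tin and brass_tin above 22 N).
It fails at once if a tin is lifted (over 8 mm off the caddy's floor) (z of any of steel_tin, brass_tin in the frame of caddy above 0.016 m).
It fails at once if a tin is tipped (over 0.3 rad) (angle between any of steel_tin, brass_tin's own z axis and vertical above 0.3 rad).
It fails at once if the globe, mug or toy car is moved (over 15 mm) (distance of any of globe, mug, car from where it was at the start of the episode above 0.015 m).
It also fails if it takes over 67 s, if anything falls off the work surface, if the arm or the gripper's body presses on something with over 40 N, if the wrist force passes 120 N, or if a joint passes its speed limit or range.

## Robot

A 6-joint arm with a two-finger parallel gripper is mounted at the origin on the work surface. World frame = base frame: x ahead of the robot, y to its left, z up, the work surface at z = 0. Lengths are in m, angles in rad, forces in N, time in s.
With the tool pointing down it reaches from about 0.425 to 0.95 m from the base axis. Payload 3.5 kg.
Tool frame: the origin (TCP) lies at the very end of the fingers, on their centre line; the grasp point (between the pads) lies 19 mm behind it; x points along the fingers, z is the direction in which the jaws open and shut, and the axes are right-handed (so a half turn about x gives the same grasp; the last joint's range is limited). The gripper opens to 85 mm and grips with 20 to 120 N. Pads are 22 mm wide; open, the fingers measure 114 mm over their backs; the gripper's body (76 mm by 85 mm) begins 54 mm behind the grasp point. The pads swing forward as they close: fully open they stand 13 mm farther back than shut.
Start: joints at [-1.401, 0.286, 1.577, -0, 1.279, -0.15], TCP at [0.212, -0.641, 0.231] pointing down, gripper open.
Joint ranges: [-2.77, 2.77], [-0.9, 2.22], [0.21, 2.48], [-1.53, 4.67], [0.24, 2.81], [-2.84, 2.84]. Speed limits (rad/s): [2.79, 2.79, 3.14, 3.14, 3.14, 3.14].

## Interface

Orientations are given as a unit quaternion [x, y, z, w].
In Python, from plant import ctrl, cams gives the robot as it stands.
- The arm moves only by the tool play_rows, never from a script. Its argument "rows" is a list of rows, each a list of 3 entries, a list of its own where there are three numbers: the opening in per cent of the stroke, from 0 (shut) to 100 (fully open), then the shift along the tool's x, y, z in units of 0.3 m (1.0 is 0.3 m), then the turn, a rotation vector about the tool's x, y, z in units of pi/2 rad (1.0 is pi/2 rad). A call has 1 to 10 rows; each row is the pose to reach, as a shift and turn from the pose commanded when the call began, along the tool's axes at that moment; what a row does not reach only later rows make up. A row lasts 1/12 s, in which the tool goes at most 41.7 mm and 7.16 degrees, less where a joint would pass 70% of its speed; a pose out of reach is approached as far as the arm can. A call with a number of a shift or a turn outside -1 to 1 is refused whole. A call with a gripper value outside its range is refused whole. The fingers move at their own pace and stop on an object; "force" is the grip in N (left out, the last holds). Time passes only in rows, so rows that repeat a pose let the fingers close. It gives the time, the measured TCP pose, the force and the opening at its end, in the units of the state.
- ctrl.get_state(): the state, without advancing time (a new reading comes with each control period).
- cams.read_camera(name): name is "scene" or "top" or "wrist"; returns a dict with "color" (384x512x3 uint8, red, green, blue), "fx", "fy", "cx", "cy" (pixels), "view" (4x4, takes a point from world to camera coordinates). Camera axes: x right, y down, z forward; pixel columns grow to the right and rows downward; lengths in m; the calibration is good to about 2 mm. A picture is of the moment at which its call begins. There is no depth.
- ctrl.sign_off(): hands the job in, once; it reports no verdict.
The state is a dict: "time": time; "qpos": joint angles; "dq": joint speeds; "joint_efforts": joint torques, N m; "eef_pos": TCP position; "tcp_rot": TCP orientation; "contact_force": force on the tool from outside, world axes, zero at the start; "wrist_torque": the same for the moment, N m; "opening": opening from 0.0 (shut) to 1.0 (fully open).
Only numpy, scipy, OpenCV 4.12 (cv2) and the standard library are available. Lean on these libraries where they do the work, as an engineer would, in place of code of your own. Each camera call takes 0.05 s, during which the arm holds its last target. There are 200 camera calls.

## Working session

There is one attempt and no reset: what is moved stays moved. The work goes in short steps, Python scripts to look and compute and a tool call to move; the robot and the scene stay as the last step left them, time stands still between calls to the robot, and variables do not carry over. Pictures are saved under pics/ and viewed, about 8 in all and at most 12, crops included, and the job is handed in when it is done.

Besides the shell and the picture viewer there is one more tool, called after "Emit:" as name(argument=value, ...) on one line, values as JSON. play_rows: Moves the arm, as the interface text tells. Shifts and turns lie within -1 to 1; 1 stands for 0.3 m of shift or pi/2 rad of turn. Its arguments: {"type":"object","properties":{"rows":{"type":"array"},"force":{"type":"number"}},"required":["rows"]}

```bash
mkdir -p pics; ls
python3 - <<'E'
from plant import ctrl,cams
import cv2,numpy as np
s=ctrl.get_state();print(s)
ims=[]
for n in("scene","top"):
    r=cams.read_camera(n);cv2.imwrite(f"pics/{n}0.png",r["color"][:,:,::-1]);np.save(f"pics/{n}0.npy",r["view"]);print(n,r["fx"],r["fy"],r["cx"],r["cy"],np.round(r["view"],4).tolist())
E
```

```text
pics
{'time': 0.0, 'qpos': array([-1.40098925e+00,  2.87210029e-01,  1.57815157e+00, -1.43889280e-05,
        1.27862076e+00, -1.50004661e-01]), 'dq': array([ 0.00038389,  0.00037193,  0.00024526,  0.00179464,  0.00114287,
       -0.00041344]), 'joint_efforts': array([ 2.91317629e-04, -4.05983162e+01, -2.92624372e+01, -1.43152988e-04,
        5.88412397e-03,  2.17696368e-05]), 'eef_pos': array([ 0.21212216, -0.64011666,  0.22993138]), 'tcp_rot': array([ 0.41459501,  0.57384095, -0.41341901,  0.57262751]), 'contact_force': array([ 0.06653598,  0.07319475, -0.12496516]), 'wrist_torque': array([-0.07734962, -0.00575584, -0.03822464]), 'opening': 0.9999106025665868}
scene 400.37704997961004 400.37704997961004 261.1598569146187 189.34222397340406 [[0.5405, 0.8413, -0.0023, -0.3283], [0.7178, -0.4626, -0.5203, -0.404], [-0.4389, 0.2796, -0.854, 1.279], [0.0, 0.0, 0.0, 1.0]]
top 472.0380309829006 472.0380309829006 265.53782940738654 185.71982964694809 [[-0.0194, -0.9997, 0.0149, 0.0051], [-0.9824, 0.0163, -0.1863, 0.5684], [0.186, -0.0182, -0.9824, 1.1464], [0.0, 0.0, 0.0, 1.0]]
```

View pics/top0.png

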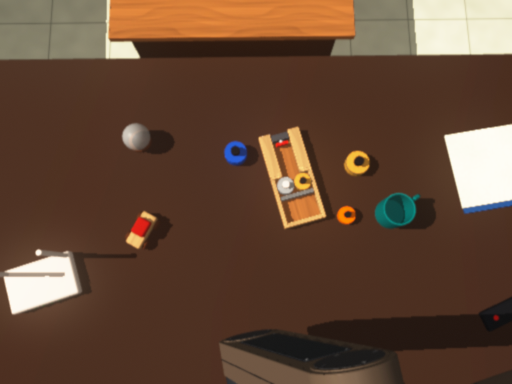

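View pics/scene0.png

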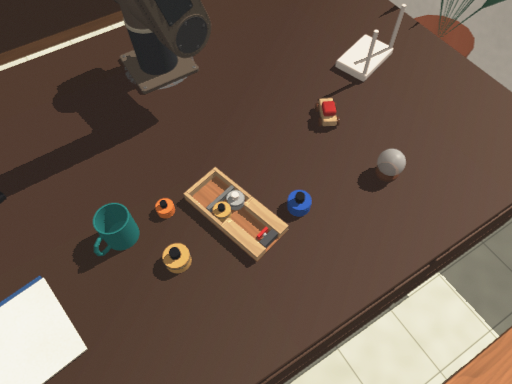

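The top view shows the caddy at about (292,178), pen end down (towards the robot) and red buffer up at (282,142), with the steel tin at (286,185) and a brass tin at (303,181). Candidates: brass in the caddy (303,181), large brass (357,163), blue (236,152), orange (347,214). The brass tin in the caddy fits, because it is the smaller brass one. I'll confirm that in a crop.

```bash
cat > h.py <<'E'
import numpy as np,cv2
from scipy.spatial.transform import Rotation as R
def ray(r,uv):
    V=np.array(r["view"]);d=np.array([(uv[0]-r["cx"])/r["fx"],(uv[1]-r["cy"])/r["fy"],1.]);return -V[:3,:3].T@V[:3,3],V[:3,:3].T@d
def onz(r,uv,z):
    c,d=ray(r,uv);return c+d*(z-c[2])/d[2]
def proj(r,p):
    V=np.array(r["view"]);q=V[:3,:3]@np.array(p)+V[:3,3];return np.array([r["fx"]*q[0]/q[2]+r["cx"],r["fy"]*q[1]/q[2]+r["cy"]])
E
python3 - <<'E'
from plant import cams
from h import *
out=[]
for n,(x0,y0) in {"top":(242,118),"scene":(180,158)}.items():
    r=cams.read_camera(n);im=r["color"][:,:,::-1].copy()
    out.append(cv2.resize(im[y0:y0+120,x0:x0+110],None,fx=3.6,fy=5*.72,interpolation=cv2.INTER_CUBIC))
    hsv=cv2.cvtColor(im,cv2.COLOR_BGR2HSV)
    m=((hsv[...,0]>8)&(hsv[...,0]<26)&(hsv[...,1]>60)&(hsv[...,2]>140)).astype(np.uint8)
    w=np.zeros_like(m);w[y0:y0+120,x0:x0+110]=1;m*=w
    cs,_=cv2.findContours(m,cv2.RETR_EXTERNAL,cv2.CHAIN_APPROX_NONE)
    c=max(cs,key=cv2.contourArea);rect=cv2.minAreaRect(c)
    bp=cv2.approxPolyDP(cv2.convexHull(c),4,True)[:,0]
    print(n,rect,bp.tolist())
    for p in bp: print(p,np.round(onz(r,p,.03),4),np.round(onz(r,p,.0),4))
cv2.imwrite("pics/crop1.png",np.hstack(out))
E
```

```text
top ((291.5180969238281, 176.640869140625), (95.702880859375, 43.960418701171875), 73.7059555053711) [[297, 126], [325, 216], [284, 228], [258, 138]]
[297 126] [ 0.733  -0.0924  0.03  ] [ 0.7427 -0.0951  0.    ]
[325 216] [ 0.4912 -0.1567  0.03  ] [ 0.4949 -0.161   0.    ]
[284 228] [ 0.4623 -0.0506  0.03  ] [ 0.4652 -0.0523  0.    ]
[258 138] [0.7015 0.0118 0.03  ] [0.7104 0.0117 0.    ]
scene ((235.85882568359375, 209.6647186279297), (101.74038696289062, 45.0130729675293), 40.601295471191406) [[214, 167], [288, 225], [258, 256], [184, 194]]
[214 167] [ 0.4687 -0.0553  0.03  ] [ 0.4489 -0.0478  0.    ]
[288 225] [0.7086 0.0104 0.03  ] [ 0.6973  0.0203 -0.    ]
[258 256] [ 0.7359 -0.0909  0.03  ] [ 0.7255 -0.0847  0.    ]
[184 194] [ 0.4992 -0.1573  0.03  ] [ 0.4806 -0.1533  0.    ]
```

View pics/crop1.png

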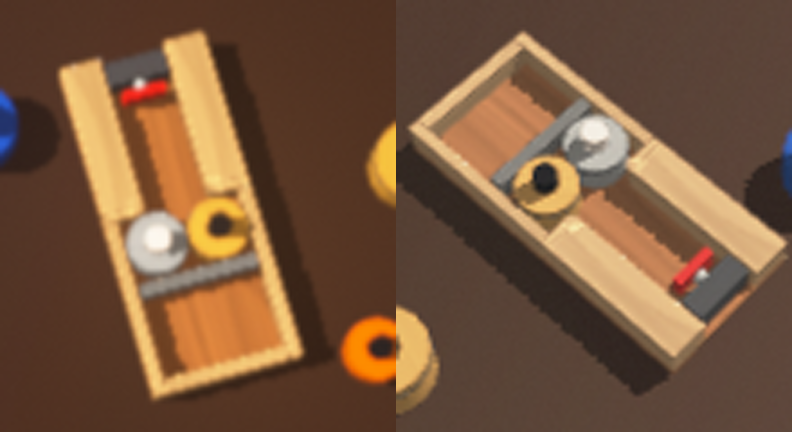

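The crop confirms it: the brass tin (smaller than the outside one, black knob) stands at caddy −y and the steel tin (white knob) at +y, with the grey pusher behind them and the red buffer at the far end. Next I'll locate the tins by colour and compute the hover.

Run:
```python
from plant import cams,ctrl
from h import *
for n,(x0,y0) in {"top":(242,118),"scene":(180,158)}.items():
    r=cams.read_camera(n);im=r["color"][:,:,::-1].copy()[y0:y0+120,x0:x0+110]
    im=cv2.resize(im,None,fx=4,fy=4,interpolation=cv2.INTER_CUBIC)
    hsv=cv2.cvtColor(im,cv2.COLOR_BGR2HSV).astype(int);H,S,V=[hsv[...,i] for i in range(3)]
    for name,m,z in [("white knob",(S<45)&(V>205),.049),("black knob",V<38,.049),("red",((H<5)|(H>174))&(S>180)&(V>120),.033),("steel",(S<60)&(V>120),.036),("brass",(H>17)&(H<28)&(S>150)&(V>130),.034)]:
        k,l,st,ce=cv2.connectedComponentsWithStats(m.astype(np.uint8))
        for i in np.argsort(-st[1:,4])[:4]+1:
            if st[i,4]<40: continue
            u=(ce[i]+.5)/4-.5+[x0,y0]
            print(n,name,st[i,4]/16,np.round(u,1),np.round(onz(r,u,z)[:2],4))
s=ctrl.get_state();print(R.from_quat(s["tcp_rot"]).as_matrix().round(3))
```

```text
top white knob 125.0625 [283.9 184.5] [ 0.5717 -0.0521]
top red 47.0625 [281.4 143.3] [ 0.6853 -0.0496]
top steel 328.0625 [288.6 188.3] [ 0.5639 -0.0648]
top steel 6.375 [280.1 140.2] [ 0.6928 -0.0462]
top brass 149.9375 [301.1 181. ] [ 0.5829 -0.0978]
top brass 94.9375 [348.7 162.9] [ 0.6293 -0.2242]
scene white knob 45.5625 [234.7 193.8] [ 0.5769 -0.0564]
scene black knob 8.9375 [221.1 209.4] [ 0.5965 -0.1052]
scene red 38.0 [262.  232.1] [ 0.692 -0.052]
scene steel 312.0 [230.5 196.9] [ 0.5719 -0.0662]
scene steel 8.0 [264.5 234.1] [ 0.7005 -0.0505]
[[-0.     0.949  0.314]
 [ 0.001  0.314 -0.949]
 [-1.     0.    -0.001]]
```

Emit:
play_rows(rows=[[100, [0, 0.95, -0.75], [-0.75, 0, 0]], [100, [0, 0.95, -0.75], [-0.75, 0, 0]], [100, [0, 0.95, -0.75], [-0.75, 0, 0]], [100, [0, 0.95, -0.75], [-0.75, 0, 0]], [100, [0, 0.95, -0.75], [-0.75, 0, 0]], [100, [0, 0.95, -0.75], [-0.75, 0, 0]], [100, [0, 0.95, -0.75], [-0.75, 0, 0]], [100, [0, 0.95, -0.75], [-0.75, 0, 0]], [100, [0, 0.95, -0.75], [-0.75, 0, 0]], [100, [0, 0.95, -0.75], [-0.75, 0, 0]]], force=20)

```text
time: 1.13
eef_pos: [0.4143, -0.333, 0.2314]
tcp_rot: [0.023, 0.706, -0.021, 0.707]
contact_force: [0.6, -0.4, -0.3]
opening: 1.0
```

```bash
cat >> h.py <<'E'
def go(s,p,yaw):
    "units for a move to p with tool down, tool z at heading yaw (rad)"
    M=R.from_quat(s["tcp_rot"]);c,n=np.cos(yaw),np.sin(yaw)
    T=R.from_matrix(np.array([[0,0,-1],[n,-c,0],[c,n,0]]).T@np.eye(3)) if 0 else R.from_matrix(np.column_stack([[0,0,-1],[n,-c,0],[c,n,0]]))
    print("shift",(M.inv().apply(np.array(p)-s["eef_pos"])/.3).round(4),"turn",((M.inv()*T).as_rotvec()/(np.pi/2)).round(4))
E
python3 - <<'E'
from plant import ctrl
from h import *
s=ctrl.get_state();print(s["time"],s["eef_pos"],s["qpos"]);go(s,[.581,-.078,.2],np.radians(15.1))
E
```

```text
1.1333 [ 0.41434983 -0.33302066  0.23143303] [-0.86894076 -0.03158995  1.92742472  0.00214285  1.24625467 -0.80725229]Traceback (most recent call last):
  File "<stdin>", line 3, in <module>
  File "h.py", line 12, in go
    T=R.from_matrix(np.array([[0,0,-1],[n,-c,0],[c,n,0]]).T@np.eye(3)) if 0 else R.from_matrix(np.column_stack([[0,0,-1],[n,-c,0],[c,n,0]]))
                                                                                 ~~~~~~~~~~~~~^^^^^^^^^^^^^^^^^^^^^^^^^^^^^^^^^^^^^^^^^^^^^^
  File "scipy/spatial/transform/_rotation.pyx", line 1143, in scipy.spatial.transform._rotation.Rotation.from_matrix
ValueError: Non-positive determinant (left-handed or null coordinate frame) in rotation matrix 0: [[ 0.          0.26050451  0.96547263]
 [ 0.         -0.96547263  0.26050451]
 [-1.          0.          0.        ]].
```

```bash
sed -i 's/^    T=.*/    T=R.from_matrix(np.column_stack([[0,0,-1],[-n,c,0],[c,n,0]]))/' h.py
python3 - <<'E'
from plant import ctrl
from h import *
s=ctrl.get_state();go(s,[.581,-.078,.2],np.radians(15.1))
E
```

```text
shift [0.1069 0.8829 0.5013] turn [-0.2075  0.0009 -0.001 ]
```

Emit:
play_rows(rows=[[100, [0.105, 0.88, 0.5], [-0.205, 0, 0]], [100, [0.105, 0.88, 0.5], [-0.205, 0, 0]], [100, [0.105, 0.88, 0.5], [-0.205, 0, 0]], [100, [0.105, 0.88, 0.5], [-0.205, 0, 0]], [100, [0.105, 0.88, 0.5], [-0.205, 0, 0]], [100, [0.105, 0.88, 0.5], [-0.205, 0, 0]], [100, [0.105, 0.88, 0.5], [-0.205, 0, 0]], [100, [0.105, 0.88, 0.5], [-0.205, 0, 0]], [100, [0.105, 0.88, 0.5], [-0.205, 0, 0]], [100, [0.105, 0.88, 0.5], [-0.205, 0, 0]]])

```text
time: 1.97
eef_pos: [0.5808, -0.0849, 0.1996]
tcp_rot: [-0.089, 0.702, 0.088, 0.701]
contact_force: [-0.5, -0.4, 0.0]
opening: 1.002
```

Run:
```python
from plant import ctrl,cams
from h import *
r=cams.read_camera("wrist");cv2.imwrite("pics/w1.png",r["color"][:,:,::-1])
print(r["fx"],r["cx"],r["cy"],np.array(r["view"]).round(4).tolist(),ctrl.get_state()["eef_pos"])
```

```text
271.4600243329857 256.3367398455125 190.39530851787686 [[0.9687, 0.2484, -0.0011, -0.5418], [0.2376, -0.9254, 0.2952, -0.2462], [0.0723, -0.2863, -0.9554, 0.2831], [0.0, 0.0, 0.0, 1.0]] [ 0.58053555 -0.0857574   0.19979098]
```

View pics/w1.png

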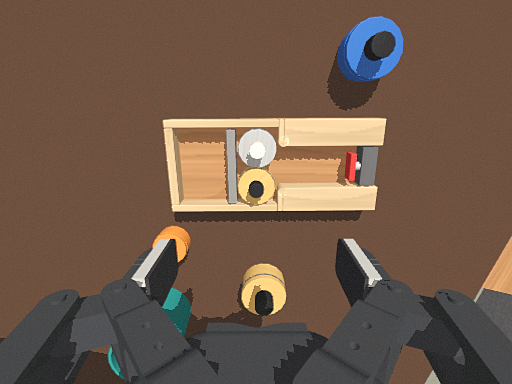

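The wrist view shows the caddy lengthwise: white knob about (257,150), black knob about (256,189), pusher at x≈232, red buffer at (351,166), and the mouth at x≈282. Measuring these now.

```bash
cat > m.py <<'E'
from plant import ctrl,cams
from h import *
def meas(tag,box=(110,215,160,395)):
    r=cams.read_camera("wrist");im=r["color"][:,:,::-1].copy();cv2.imwrite(f"pics/{tag}.png",im)
    y0,y1,x0,x1=box;hsv=cv2.cvtColor(cv2.resize(im[y0:y1,x0:x1],None,fx=4,fy=4,interpolation=cv2.INTER_CUBIC),cv2.COLOR_BGR2HSV).astype(int)
    H,S,V=[hsv[...,i] for i in range(3)];o={}
    for name,m,z in [("white",(S<40)&(V>215),.049),("black",V<32,.049),("red",((H<5)|(H>174))&(S>180)&(V>110),.033),("steel",(S<60)&(V>140),.036),("brass",(H>19)&(H<28)&(S>140)&(V>120),.034)]:
        k,l,st,ce=cv2.connectedComponentsWithStats(m.astype(np.uint8))
        for i in np.argsort(-st[1:,4])[:2]+1:
            if st[i,4]<200: continue
            c,_=cv2.findContours((l==i).astype(np.uint8),cv2.RETR_EXTERNAL,cv2.CHAIN_APPROX_NONE)
            (a,b),rad=cv2.minEnclosingCircle(c[0]);f=lambda q:(np.array(q)+.5)/4-.5+[x0,y0]
            print(name,st[i,4]/16,"centroid",f(ce[i]).round(1),onz(r,f(ce[i]),z)[:2].round(4),"circle",f((a,b)).round(1),round(rad/4,1),onz(r,f((a,b)),z)[:2].round(4))
    return r,im
E
python3 - <<'E'
from m import *
r,im=meas("w2")
hsv=cv2.cvtColor(im,cv2.COLOR_BGR2HSV).astype(int);H,S,V=[hsv[...,i] for i in range(3)]
m=((H>8)&(H<26)&(S>60)&(V>120)).astype(np.uint8);w=np.zeros_like(m);w[110:216,155:395]=1
cs,_=cv2.findContours(m*w,cv2.RETR_EXTERNAL,cv2.CHAIN_APPROX_NONE);c=max(cs,key=cv2.contourArea)
P=np.array([onz(r,p,.03)[:2] for p in c[:,0]],np.float32)*1000
(ce,sz,an)=cv2.minAreaRect(P);print(ce,sz,an)
for p in cv2.approxPolyDP(cv2.convexHull(P),8,True)[:,0]:print(p)
print(ctrl.get_state()["eef_pos"],R.from_quat(ctrl.get_state()["tcp_rot"]).as_matrix().round(4))
E
```

```text
white 950.0 centroid [257.8 145.2] [ 0.5738 -0.0513] circle [257.3 147. ] 19.0 [ 0.5737 -0.0533]
white 21.875 centroid [358.1 163.8] [ 0.6857 -0.0439] circle [357.7 163.7] 3.3 [ 0.6852 -0.0438]
black 17.8125 centroid [207.8 211.3] [ 0.5365 -0.1396] circle [207.9 211.4] 17.8 [ 0.5366 -0.1397]
black 16.625 centroid [326.6 210.3] [ 0.6697 -0.1044] circle [327.  210.4] 16.6 [ 0.6702 -0.1044]
red 133.5 centroid [348.4 163.7] [ 0.6815 -0.0482] circle [349.3 164.7] 14.2 [ 0.6829 -0.0491]
red 13.6875 centroid [354.3 164.1] [ 0.6882 -0.047 ] circle [354.9 163.8] 5.5 [ 0.6887 -0.0464]
steel 1135.375 centroid [257.3 146.4] [ 0.5741 -0.0545] circle [257.2 146.8] 19.7 [ 0.5741 -0.055 ]
steel 599.875 centroid [231.5 164.6] [ 0.5505 -0.082 ] circle [230.5 165.2] 37.1 [ 0.5496 -0.0831]
(598.3627319335938, -72.27296447753906) (250.7630615234375, 111.2156753540039) 14.805634498596191
[705.387     10.611817]
[464.79288  -51.778244]
[ 491.6795  -157.09576]
[732.6321 -94.2961]
[ 0.58042205 -0.08632263  0.1999505 ] [[-2.000e-04 -2.456e-01  9.694e-01]
 [-6.000e-04  9.694e-01  2.456e-01]
 [-1.000e+00 -5.000e-04 -3.000e-04]]
```

Emit:
play_rows(rows=[[100, [0.333, -0.045, 0.004], [-0.007, 0, 0]], [100, [0.333, -0.045, 0.004], [-0.007, 0, 0]], [100, [0.333, -0.045, 0.004], [-0.007, 0, 0]], [100, [0.333, -0.045, 0.004], [-0.007, 0, 0]], [100, [0.333, -0.045, 0.004], [-0.007, 0, 0]]])

```text
time: 2.48
eef_pos: [0.5843, -0.0993, 0.0994]
tcp_rot: [-0.091, 0.702, 0.091, 0.701]
contact_force: [0.2, 0.6, 0.5]
opening: 0.997
```

Run:
```python
from m import *
r,im=meas("w3",(0,384,0,512))
s=ctrl.get_state();print(s["eef_pos"],R.from_quat(s["tcp_rot"]).as_matrix().round(4)[:,2],s["contact_force"])
for p in ([.585,-.0992,.049],[.5733,-.0556,.049],[.579,-.0774,.03],s["eef_pos"]):print(proj(r,p).round(1))
```

```text
white 484.625 centroid [257.8 150.5] [ 0.5743 -0.0555] circle [257.5 150. ] 13.3 [ 0.574  -0.0552]
white 30.9375 centroid [263.  122.4] [ 0.5728 -0.0357] circle [262.4 126. ] 16.2 [ 0.573  -0.0382]
black 690.6875 centroid [347.3 272.8] [ 0.6712 -0.134 ] circle [327.8 268.4] 45.2 [ 0.6543 -0.1342]
black 306.375 centroid [442.4   4.9] [0.6611 0.0602] circle [446.6   0.6] 20.5 [0.6626 0.0629]
red 689.625 centroid [392.8 174.2] [ 0.6831 -0.0488] circle [392.5 174.5] 21.5 [ 0.683 -0.049]
steel 2270.25 centroid [258.3 145.1] [ 0.5741 -0.0534] circle [257.5 147.3] 28.8 [ 0.574  -0.0552]
steel 1182.6875 centroid [220.  171.3] [ 0.5505 -0.0806] circle [220.  172.5] 53.6 [ 0.5507 -0.0816]
[ 0.58578184 -0.09941223  0.10132469] [0.9668 0.2554 0.0015] [-0.48193079  0.65922633  0.32676644]
[256.7 209.5]
[256.5 150.3]
[256.4 174.7]
[257.9 242.8]
```

View pics/w3.png

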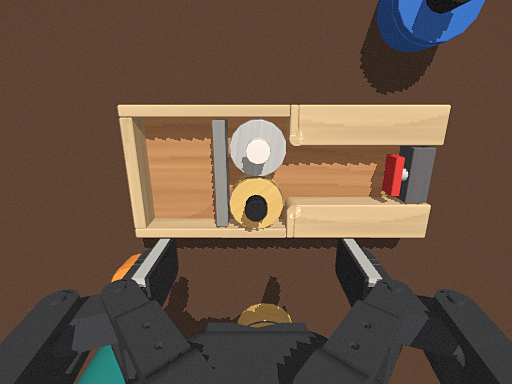

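The black knob is at (256,208) and my prediction was (256.7,209.5), so it agrees to under 1 mm. Steel also matches. Descending and pinching.

Emit:
play_rows(rows=[[100, [0.1, 0.0015, 0], [0, 0, 0]], [100, [0.19, 0.0015, 0], [0, 0, 0]], [100, [0.207, 0.0015, 0], [0, 0, 0]], [40, [0.207, 0.0015, 0], [0, 0, 0]], [40, [0.207, 0.0015, 0], [0, 0, 0]], [40, [0.207, 0.0015, 0], [0, 0, 0]], [40, [0.207, 0.0015, 0], [0, 0, 0]], [40, [0.207, 0.0015, 0], [0, 0, 0]]], force=20)

```text
time: 3.2
eef_pos: [0.5864, -0.0979, 0.0397]
tcp_rot: [-0.092, 0.7, 0.091, 0.702]
contact_force: [-0.3, -0.2, 0.1]
opening: 0.402
```

Run:
```python
from m import *
r,im=meas("w4",(60,300,100,430))
s=ctrl.get_state();print(s["eef_pos"],s["contact_force"],s["opening"])
cv2.imwrite("pics/w4.png",cv2.resize(im[100:340,110:410],None,fx=2.4,fy=2.4))
```

```text
white 879.875 centroid [253.6 171.2] [ 0.5743 -0.0559] circle [253.6 171.1] 17.2 [ 0.5743 -0.0559]
black 396.4375 centroid [291.8 267.1] [ 0.6093 -0.1041] circle [293.1 264.2] 35.7 [ 0.6095 -0.1021]
black 181.125 centroid [222.  264.9] [ 0.5709 -0.1128] circle [222.9 268.2] 25.5 [ 0.5718 -0.1148]
steel 4244.8125 centroid [254.7 161. ] [ 0.5741 -0.0532] circle [253.8 163.8] 39.2 [ 0.5741 -0.0549]
steel 359.875 centroid [212.6 247.2] [ 0.563  -0.1108] circle [216.4 248.4] 20.8 [ 0.5654 -0.111 ]
[ 0.58613593 -0.09780272  0.03925545] [-0.05889468 -0.29160117 -0.24419352] 0.3967732851943293
```

View pics/w4.png

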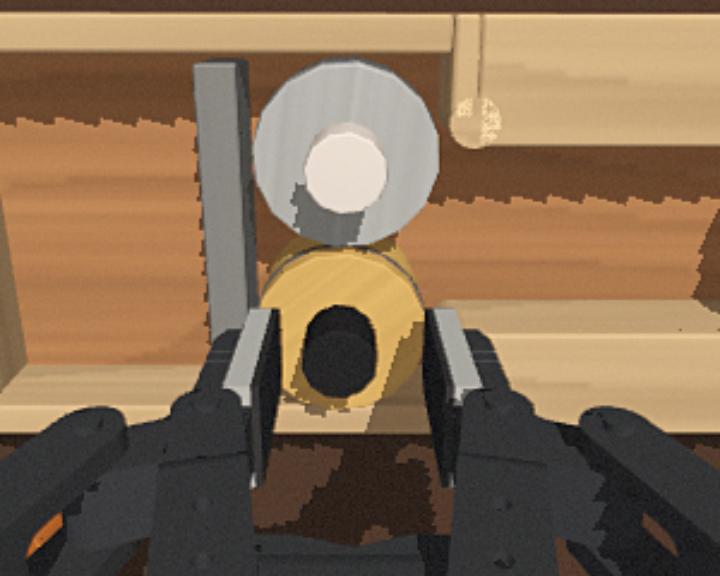

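The black knob sits between the pads, about 1–1.5 mm nearer the left (pusher-side) pad. I'll shift slightly and close.

Emit:
play_rows(rows=[[40, [0.002, 0, -0.004], [0, 0, 0]], [30, [0.002, 0, -0.004], [0, 0, 0]], [25, [0.002, 0, -0.004], [0, 0, 0]], [20, [0.002, 0, -0.004], [0, 0, 0]], [15, [0.002, 0, -0.004], [0, 0, 0]], [10, [0.002, 0, -0.004], [0, 0, 0]], [10, [0.002, 0, -0.004], [0, 0, 0]], [10, [0.002, 0, -0.004], [0, 0, 0]]], force=20)

```text
time: 3.92
eef_pos: [0.584, -0.0978, 0.0373]
tcp_rot: [-0.092, 0.701, 0.092, 0.701]
contact_force: [-1.6, -0.1, 2.3]
opening: 0.195
```

Emit:
play_rows(rows=[[10, [0, 0, -0.01], [0, 0, 0]], [10, [0, 0, -0.022], [0, 0, 0]], [10, [0, 0, -0.036], [0, 0, 0]], [10, [0, 0, -0.05], [0, 0, 0]], [10, [0, 0.001, -0.064], [0, 0, 0]], [10, [0, 0.001, -0.078], [0, 0, 0]], [10, [0, 0.001, -0.088], [0, 0, 0]], [10, [0, 0.001, -0.09], [0, 0, 0]]])

```text
time: 4.58
eef_pos: [0.5576, -0.1048, 0.0374]
tcp_rot: [-0.092, 0.701, 0.091, 0.701]
contact_force: [4.2, 0.6, -1.3]
opening: 0.198
```

Emit:
play_rows(rows=[[10, [0, 0, -0.012], [0, 0, 0]], [10, [0, 0, -0.026], [0, 0, 0]], [10, [0, 0, -0.04], [0, 0, 0]], [10, [0, 0, -0.054], [0, 0, 0]], [10, [0, 0, -0.068], [0, 0, 0]], [10, [0, 0, -0.078], [0, 0, 0]], [10, [0, 0, -0.08], [0, 0, 0]], [10, [0, 0, -0.08], [0, 0, 0]], [10, [0, 0, -0.08], [0, 0, 0]]])

```text
time: 5.33
eef_pos: [0.5344, -0.1108, 0.0373]
tcp_rot: [-0.092, 0.701, 0.092, 0.701]
contact_force: [2.4, -0.7, 0.8]
opening: 0.196
```

Emit:
play_rows(rows=[[22, [0, 0, 0], [0, 0, 0]], [30, [0, 0, 0], [0, 0, 0]], [45, [0, 0, 0], [0, 0, 0]], [45, [0, 0, 0], [0, 0, 0]], [45, [0, 0, 0], [0, 0, 0]], [45, [-0.06, 0, 0], [0, 0, 0]], [45, [-0.15, 0, 0], [0, 0, 0]], [45, [-0.15, 0, 0], [0, 0, 0]]])

```text
time: 6.0
eef_pos: [0.5376, -0.1118, 0.0869]
tcp_rot: [-0.093, 0.699, 0.09, 0.703]
contact_force: [0.8, -1.2, 0.7]
opening: 0.454
```

Run:
```python
from m import *
r,im=meas("w5",(0,230,0,512))
s=ctrl.get_state();print(s["eef_pos"],s["contact_force"],s["opening"]);go(s,[.5740,-.0557,.075],np.radians(14.85))
cv2.imwrite("pics/w5.png",im)
```

```text
white 568.9375 centroid [329.6 152.9] [ 0.5741 -0.0555] circle [328.1 152.3] 15.1 [ 0.573  -0.0553]
white 76.75 centroid [329.5 125.1] [ 0.5679 -0.0383] circle [328.9 130. ] 21.4 [ 0.5686 -0.0414]
red 976.0625 centroid [461.  177.6] [ 0.6809 -0.0492] circle [462.2 177.7] 23.1 [ 0.6818 -0.049 ]
steel 2504.25 centroid [325.1 146.5] [ 0.5735 -0.0531] circle [324.4 149.8] 31.4 [ 0.5738 -0.0555]
steel 1337.25 centroid [216.5 173. ] [ 0.503  -0.0919] circle [216.6 174.5] 55.4 [ 0.5033 -0.093 ]
[ 0.5368013  -0.11149897  0.08520344] [ 1.786084    0.25262942 -0.45504902] 0.4466444438584798
shift [0.0343 0.148  0.1675] turn [0.0007 0.003  0.0023]
```

View pics/w5.png

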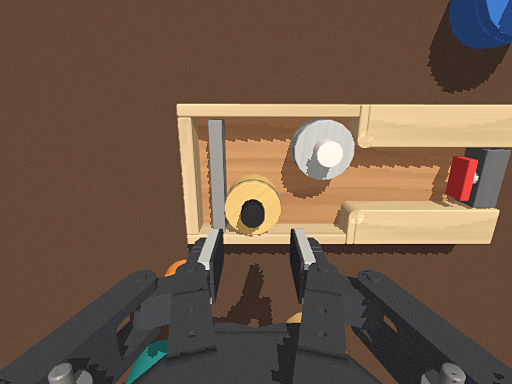

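The brass tin stands upright at about (252,205), against the pusher, which has moved 49 mm back. The steel tin is still at its place with its knob at (329,153). Moving over the steel knob.

Emit:
play_rows(rows=[[45, [0, 0.05, 0.06], [0, 0, 0]], [45, [0, 0.1, 0.115], [0, 0, 0]], [45, [0.02, 0.147, 0.169], [0, 0, 0]], [45, [0.02, 0.147, 0.169], [0, 0, 0]], [45, [0.02, 0.147, 0.169], [0, 0, 0]], [45, [0.02, 0.147, 0.169], [0, 0, 0]], [45, [0.02, 0.147, 0.169], [0, 0, 0]]])

```text
time: 6.63
eef_pos: [0.5717, -0.0555, 0.0758]
tcp_rot: [-0.091, 0.702, 0.092, 0.701]
contact_force: [-0.1, 0.7, -0.2]
opening: 0.447
```

Run:
```python
from m import *
r,im=meas("w6",(60,300,100,430))
for i in range(4):
    s=ctrl.get_state();print(s["eef_pos"],s["contact_force"],s["opening"]);cams.read_camera("wrist")
go(s,[.5740,-.0557,.0378],np.radians(14.85))
cv2.imwrite("pics/w6.png",cv2.resize(im[80:320,110:410],None,fx=2.4,fy=2.4))
```

```text
white 613.5 centroid [259.8 220.9] [ 0.5742 -0.0541] circle [261.6 222.6] 18.7 [ 0.5758 -0.055 ]
white 54.8125 centroid [264.6 191.1] [ 0.5717 -0.0328] circle [263.4 197. ] 21.0 [ 0.5721 -0.037 ]
black 105.6875 centroid [293.1 264.8] [ 0.6061 -0.0808] circle [294.9 264.1] 35.4 [ 0.6071 -0.08  ]
red 753.5625 centroid [399.5 237.7] [ 0.682  -0.0469] circle [399.8 237.8] 23.1 [ 0.6821 -0.0469]
steel 2524.9375 centroid [259.7 211.9] [ 0.5739 -0.0527] circle [258.8 212. ] 30.6 [ 0.5733 -0.053 ]
steel 1097.625 centroid [155.1 229.1] [ 0.5029 -0.0858] circle [152.9 231. ] 46.6 [ 0.5016 -0.0877]
[ 0.57184675 -0.05565336  0.07598885] [0.81090837 1.11014055 0.51848647] 0.4505998737360369
[ 0.57199448 -0.05572036  0.07616715] [ 0.01632528 -0.57791246  0.46357396] 0.45045491426751455
[ 0.57208475 -0.05570204  0.0762751 ] [-0.54416746 -0.25548024 -0.17469218] 0.44636698653483053
[ 0.5721826  -0.05561718  0.07633605] [-0.55704681 -0.139991   -0.02014554] 0.45221529295050233
shift [ 0.1285 -0.0018  0.0058] turn [-0.      0.      0.0001]
```

View pics/w6.png

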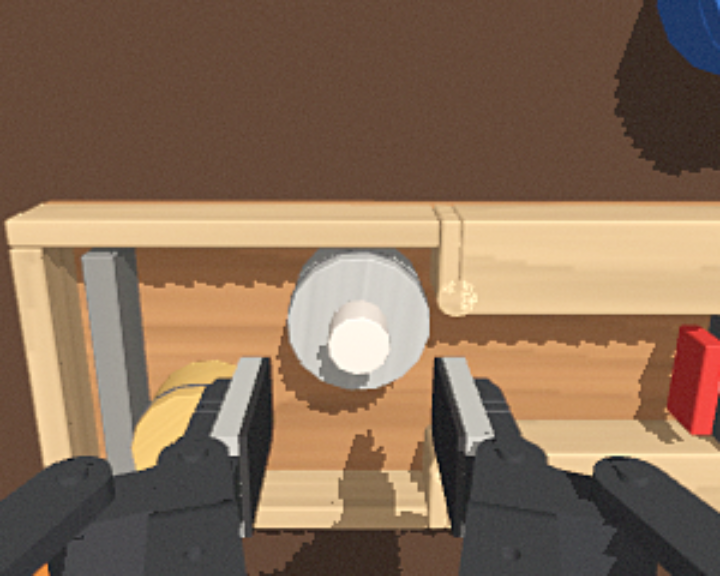

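The white knob at crop (359,345) is about 1.5 mm to +x of the pads' middle, which agrees with the numbers. Descending and pinching.

Emit:
play_rows(rows=[[45, [0.06, -0.002, 0.006], [0, 0, 0]], [45, [0.115, -0.002, 0.006], [0, 0, 0]], [45, [0.128, -0.002, 0.006], [0, 0, 0]], [35, [0.128, -0.002, 0.006], [0, 0, 0]], [28, [0.128, -0.002, 0.006], [0, 0, 0]], [22, [0.128, -0.002, 0.006], [0, 0, 0]], [16, [0.128, -0.002, 0.006], [0, 0, 0]], [10, [0.128, -0.002, 0.006], [0, 0, 0]], [10, [0.128, -0.002, 0.006], [0, 0, 0]], [10, [0.128, -0.002, 0.006], [0, 0, 0]]], force=20)

```text
time: 7.72
eef_pos: [0.5751, -0.0554, 0.0389]
tcp_rot: [-0.092, 0.701, 0.091, 0.702]
contact_force: [-0.7, -0.1, 3.7]
opening: 0.195
```

```bash
cat > st.py <<'E'
from plant import ctrl
from h import *
yw=np.radians(14.85);O=np.array([.579,-.0774])
s=ctrl.get_state();d=s["eef_pos"][:2]-O;e=np.array([[np.cos(yw),np.sin(yw)],[-np.sin(yw),np.cos(yw)]])
print(s["time"],"caddy xy mm",(e@d*1000).round(1),"z",s["eef_pos"][2].round(4),"F caddy",(e@s["contact_force"][:2]).round(1),s["contact_force"][2].round(1),"open",s["opening"].round(3))
E
python3 st.py
```

```text
Traceback (most recent call last):
  File "st.py", line 5, in <module>
    print(s["time"],"caddy xy mm",(e@d*1000).round(1),"z",s["eef_pos"][2].round(4),"F caddy",(e@s["contact_force"][:2]).round(1),s["contact_force"][2].round(1),"open",s["opening"].round(3))
                                                                                                                                                                       ^^^^^^^^^^^^^^^^^^
AttributeError: 'float' object has no attribute 'round'
```

Emit:
play_rows(rows=[[10, [0, -0.006, -0.005], [0, 0, 0]], [10, [0, -0.02, -0.005], [0, 0, 0]], [10, [0, -0.036, -0.005], [0, 0, 0]], [10, [0, -0.052, -0.005], [0, 0, 0]], [10, [0, -0.066, -0.005], [0, 0, 0]], [10, [0, -0.074, -0.005], [0, 0, 0]], [10, [0, -0.074, -0.005], [0, 0, 0]], [10, [0, -0.074, -0.005], [0, 0, 0]]])

```text
time: 8.38
eef_pos: [0.5794, -0.0774, 0.0389]
tcp_rot: [-0.092, 0.701, 0.091, 0.702]
contact_force: [-0.9, -0.0, 4.6]
opening: 0.193
```

```bash
sed -i 's/s\["opening"\].round(3)/round(s["opening"],3)/' st.py; python3 st.py
python3 - <<'E'
from m import *
r,im=meas("w7",(60,330,100,430))
# mouth/channel edges for reference: expected knob px on centre line
for x,y in ((0,0),(25,24.5),(25,-24.5),(60,24.5),(60,-24.5)):
    yw=np.radians(14.85);p=np.array([.579,-.0774])+np.array([x*np.cos(yw)-y*np.sin(yw),x*np.sin(yw)+y*np.cos(yw)])/1000
    print(x,y,proj(r,[*p,.03]).round(1))
E
```

```text
8.3833 caddy xy mm [ 0.4 -0.1] z 0.0389 F caddy [-0.9  0.2] 4.6 open 0.193
white 690.0625 centroid [254.9 245.3] [ 0.5785 -0.0753] circle [256.5 244.8] 19.3 [ 0.5792 -0.0747]
black 119.25 centroid [273.2 264.1] [ 0.5914 -0.084 ] circle [273.8 264.2] 36.4 [ 0.5917 -0.084 ]
black 24.4375 centroid [240. 252.] [ 0.5716 -0.0814] circle [240.8 250.9] 11.5 [ 0.5718 -0.0806]
red 538.8125 centroid [423.9 231.4] [ 0.6768 -0.0486] circle [426.1 231.6] 28.2 [ 0.6781 -0.0483]
steel 3169.375 centroid [256.3 232.3] [ 0.5789 -0.0736] circle [256.4 239.3] 39.1 [ 0.5801 -0.078 ]
steel 1694.0 centroid [126.1 222.6] [ 0.5038 -0.0871] circle [120.4 226.9] 62.4 [ 0.5009 -0.0907]
0 0 [254.9 233.4]
25 24.5 [297.3 195.7]
25 -24.5 [293.9 268.1]
60 24.5 [356.7 195.7]
60 -24.5 [348.3 268. ]
```

View pics/w7.png

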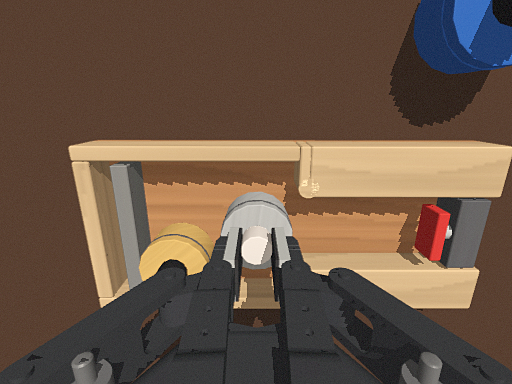

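Run:
```python
from m import *
r=cams.read_camera("wrist");im=r["color"][:,:,::-1]
yw=np.radians(14.85)
def W(x,y,z):return [*(np.array([.579,-.0774])+np.array([x*np.cos(yw)-y*np.sin(yw),x*np.sin(yw)+y*np.cos(yw)])/1000),z/1000]
for q in ((60,55,30),(60,24.5,30),(60,24.5,8),(60,-24.5,30),(60,-24.5,8),(60,-55,30),(105,16,33),(105,-16,33),(145,55,30),(145,-55,30),(-105,55,30)):print(q,proj(r,W(*q)).round(1))
print(np.array(r["view"]).round(3)[2])
a=im[125:320,345:385].mean(1).round().astype(int)
print([(125+i,*v) for i,v in enumerate(a.tolist())][::2])
```

```text
(60, 55, 30) [362.7 143.7]
(60, 24.5, 30) [356.7 195.7]
(60, 24.5, 8) [345.  185.3]
(60, -24.5, 30) [348.3 268. ]
(60, -24.5, 8) [338.3 250.7]
(60, -55, 30) [343.7 307.3]
(105, 16, 33) [433.3 211.1]
(105, -16, 33) [423.3 258.9]
(145, 55, 30) [515.2 143.8]
(145, -55, 30) [469.2 307.3]
(-105, 55, 30) [ 65.8 143.5]
[ 0.077 -0.286 -0.955  0.129]
[(125, 49, 64, 90), (127, 49, 64, 90), (129, 50, 65, 90), (131, 50, 65, 90), (133, 49, 64, 90), (135, 50, 65, 90), (137, 49, 64, 90), (139, 47, 61, 87), (141, 102, 152, 202), (143, 128, 172, 205), (145, 126, 170, 203), (147, 167, 217, 252), (149, 143, 190, 224), (151, 141, 190, 223), (153, 142, 188, 222), (155, 142, 190, 223), (157, 142, 188, 222), (159, 142, 189, 222), (161, 143, 191, 224), (163, 144, 192, 225), (165, 145, 192, 226), (167, 144, 192, 225), (169, 142, 190, 223), (171, 135, 181, 214), (173, 133, 178, 211), (175, 133, 179, 212), (177, 135, 181, 214), (179, 133, 178, 211), (181, 131, 177, 210), (183, 132, 178, 211), (185, 133, 179, 213), (187, 135, 180, 214), (189, 136, 183, 216), (191, 139, 186, 220), (193, 142, 189, 223), (195, 144
[... 581 characters left out ...]
125, 180), (253, 126, 168, 198), (255, 125, 170, 202), (257, 126, 172, 205), (259, 126, 170, 203), (261, 125, 169, 202), (263, 126, 170, 203), (265, 125, 170, 203), (267, 127, 172, 205), (269, 125, 165, 195), (271, 135, 173, 199), (273, 116, 147, 170), (275, 108, 136, 157), (277, 104, 129, 147), (279, 95, 115, 130), (281, 89, 105, 118), (283, 83, 96, 105), (285, 76, 85, 92), (287, 70, 76, 80), (289, 63, 64, 66), (291, 57, 56, 55), (293, 56, 55, 55), (295, 56, 54, 54), (297, 55, 54, 53), (299, 53, 53, 52), (301, 51, 50, 49), (303, 49, 48, 47), (305, 49, 48, 48), (307, 48, 46, 46), (309, 46, 44, 44), (311, 47, 48, 50), (313, 47, 49, 53), (315, 44, 46, 53), (317, 42, 45, 51), (319, 42, 44, 50)]
```

All the wall edges match the prediction within about 1 px, so the tin is on the centre line. Sliding forward through the mouth.

Emit:
play_rows(rows=[[10, [0, 0, 0.01], [0, 0, 0]], [10, [0, 0, 0.022], [0, 0, 0]], [10, [0, 0, 0.034], [0, 0, 0]], [10, [0, 0, 0.046], [0, 0, 0]], [10, [0, 0, 0.058], [0, 0, 0]], [10, [0, 0, 0.07], [0, 0, 0]], [10, [0, 0, 0.082], [0, 0, 0]], [10, [0, 0, 0.094], [0, 0, 0]], [10, [0, 0, 0.1], [0, 0, 0]], [10, [0, 0, 0.1], [0, 0, 0]]])

```text
time: 9.32
eef_pos: [0.6081, -0.0698, 0.039]
tcp_rot: [-0.092, 0.701, 0.092, 0.701]
contact_force: [-1.7, 0.2, 5.9]
opening: 0.198
```

```bash
python3 st.py
```

```text
9.3167 caddy xy mm [30.1 -0.2] z 0.039 F caddy [-1.6  0.6] 5.9 open 0.198
```

Emit:
play_rows(rows=[[10, [-0.001, 0.001, 0.01], [0, 0, 0]], [10, [-0.001, 0.001, 0.022], [0, 0, 0]], [10, [-0.001, 0.001, 0.034], [0, 0, 0]], [10, [-0.001, 0.001, 0.046], [0, 0, 0]], [10, [-0.001, 0.001, 0.058], [0, 0, 0]], [10, [-0.001, 0.001, 0.07], [0, 0, 0]], [10, [-0.001, 0.001, 0.082], [0, 0, 0]], [10, [-0.001, 0.001, 0.094], [0, 0, 0]], [10, [-0.001, 0.001, 0.1], [0, 0, 0]], [10, [-0.001, 0.001, 0.1], [0, 0, 0]]])

```text
time: 10.15
eef_pos: [0.637, -0.0617, 0.039]
tcp_rot: [-0.092, 0.701, 0.092, 0.701]
contact_force: [-2.1, -0.1, 4.6]
opening: 0.197
```

```bash
python3 st.py
python3 - <<'E'
from m import *
r,im=meas("w8",(100,330,180,512))
yw=np.radians(14.85)
# red front-edge: rows of min column in mask -> caddy x
hsv=cv2.cvtColor(im,cv2.COLOR_BGR2HSV).astype(int);m=((hsv[...,0]<5)|(hsv[...,0]>174))&(hsv[...,1]>180)&(hsv[...,2]>150)
v,u=np.nonzero(m);
for row in range(v.min(),v.max(),5):
    c=u[v==row]
    if len(c):
        for uu in(c.min(),c.max()):
            d=onz(r,(uu,row),.033)[:2]-[.579,-.0774];print(row,uu,(np.array([[np.cos(yw),np.sin(yw)],[-np.sin(yw),np.cos(yw)]])@d*1000).round(1),end=" ")
        print()
E
```

```text
10.15 caddy xy mm [60.1  0.3] z 0.039 F caddy [-2.   0.4] 4.6 open 0.197
white 784.25 centroid [255.6 245.2] [ 0.6364 -0.0593] circle [256.4 244.7] 19.4 [ 0.6368 -0.0589]
white 56.5 centroid [351. 230.] [ 0.6836 -0.0374] circle [351.8 229.7] 6.2 [ 0.6839 -0.0371]
black 86.8125 centroid [272.9 260.1] [ 0.6481 -0.0658] circle [272.4 257.8] 23.9 [ 0.6474 -0.0645]
black 18.3125 centroid [239.8 251.2] [ 0.629  -0.0652] circle [240.6 250.8] 9.4 [ 0.6293 -0.0648]
red 921.5 centroid [337.5 232.2] [ 0.6841 -0.0466] circle [337.  232.6] 28.6 [ 0.6839 -0.047 ]
steel 3198.25 centroid [256.3 232.3] [ 0.6364 -0.0579] circle [256.5 238.7] 39.4 [ 0.6376 -0.0619]
steel 106.6875 centroid [351.  231.6] [ 0.6903 -0.0431] circle [350.3 231.3] 7.8 [ 0.6898 -0.043 ]
206 337 [107.7  19.7] 206 341 [110.   19.7] 
211 335 [106.8  16.5] 211 345 [112.7  16.5] 
216 338 [108.8  13.4] 216 348 [114.7  13.4] 
221 337 [108.5  10.1] 221 347 [114.5  10.2] 
226 337 [108.8   6.9] 226 346 [114.2   6.9] 
231 336 [108.5   3.6] 231 346 [114.5   3.6] 
236 336 [108.8   0.3] 236 345 [114.2   0.3] 
241 335 [108.5  -3.1] 241 346 [115.2  -3.1] 
246 335 [108.8  -6.5] 246 345 [114.9  -6.5] 
251 335 [109.1  -9.9] 251 345 [115.2  -9.9] 
256 334 [108.8 -13.4] 256 344 [115.  -13.4]
```

The buffer face reads at caddy x ≈ 107–108.5 mm, so contact is expected at tin x ≈ 85–86. Going to 80, then by feel.

Emit:
play_rows(rows=[[10, [0, 0, 0.01], [0, 0, 0]], [10, [0, 0, 0.022], [0, 0, 0]], [10, [0, 0, 0.034], [0, 0, 0]], [10, [0, 0, 0.046], [0, 0, 0]], [10, [0, 0, 0.056], [0, 0, 0]], [10, [0, 0, 0.063], [0, 0, 0]], [10, [0, 0, 0.067], [0, 0, 0]], [10, [0, 0, 0.067], [0, 0, 0]]])

```text
time: 10.87
eef_pos: [0.6562, -0.0565, 0.039]
tcp_rot: [-0.092, 0.701, 0.092, 0.701]
contact_force: [-1.4, -1.1, 5.4]
opening: 0.198
```

```bash
python3 st.py
```

```text
10.8667 caddy xy mm [79.9  0.4] z 0.039 F caddy [-1.7 -0.7] 5.4 open 0.198
```

Emit:
play_rows(rows=[[10, [0, 0, 0.001], [0, 0, 0]], [10, [0, 0, 0.002], [0, 0, 0]], [10, [0, 0, 0.003], [0, 0, 0]], [10, [0, 0, 0.004], [0, 0, 0]], [10, [0, 0, 0.005], [0, 0, 0]], [10, [0, 0, 0.006], [0, 0, 0]], [10, [0, 0, 0.007], [0, 0, 0]], [10, [0, 0, 0.007], [0, 0, 0]]])

```text
time: 11.53
eef_pos: [0.6579, -0.0561, 0.039]
tcp_rot: [-0.092, 0.701, 0.092, 0.701]
contact_force: [-1.9, 0.2, 5.4]
opening: 0.195
```

```bash
python3 st.py
```

```text
11.5333 caddy xy mm [81.7  0.4] z 0.039 F caddy [-1.8  0.7] 5.4 open 0.195
```

Emit:
play_rows(rows=[[10, [0, 0, 0.001], [0, 0, 0]], [10, [0, 0, 0.002], [0, 0, 0]], [10, [0, 0, 0.003], [0, 0, 0]], [10, [0, 0, 0.0035], [0, 0, 0]], [10, [0, 0, 0.0035], [0, 0, 0]], [10, [0, 0, 0.0035], [0, 0, 0]]])

```text
time: 12.03
eef_pos: [0.6589, -0.0558, 0.0389]
tcp_rot: [-0.092, 0.701, 0.092, 0.701]
contact_force: [-2.2, -1.0, 5.9]
opening: 0.194
```

```bash
python3 st.py
```

```text
12.0333 caddy xy mm [82.7  0.4] z 0.0389 F caddy [-2.3 -0.4] 5.9 open 0.194
```

Emit:
play_rows(rows=[[10, [0, 0, 0.001], [0, 0, 0]], [10, [0, 0, 0.002], [0, 0, 0]], [10, [0, 0, 0.003], [0, 0, 0]], [10, [0, 0, 0.0035], [0, 0, 0]], [10, [0, 0, 0.0035], [0, 0, 0]], [10, [0, 0, 0.0035], [0, 0, 0]]])

```text
time: 12.53
eef_pos: [0.6599, -0.0556, 0.0389]
tcp_rot: [-0.092, 0.701, 0.092, 0.701]
contact_force: [-2.7, -1.2, 5.5]
opening: 0.199
```

```bash
python3 st.py
```

```text
12.5333 caddy xy mm [83.8  0.4] z 0.0389 F caddy [-2.9 -0.4] 5.5 open 0.199
```

Emit:
play_rows(rows=[[10, [0, 0, 0.001], [0, 0, 0]], [10, [0, 0, 0.002], [0, 0, 0]], [10, [0, 0, 0.0025], [0, 0, 0]], [10, [0, 0, 0.0025], [0, 0, 0]], [10, [0, 0, 0.0025], [0, 0, 0]]])

```text
time: 12.95
eef_pos: [0.6606, -0.0554, 0.039]
tcp_rot: [-0.092, 0.701, 0.092, 0.701]
contact_force: [-1.7, 0.1, 5.8]
opening: 0.196
```

```bash
python3 st.py
```

```text
12.95 caddy xy mm [84.5  0.4] z 0.039 F caddy [-1.6  0.5] 5.8 open 0.196
```

Emit:
play_rows(rows=[[10, [0, 0, 0.001], [0, 0, 0]], [10, [0, 0, 0.002], [0, 0, 0]], [10, [0, 0, 0.003], [0, 0, 0]], [10, [0, 0, 0.003], [0, 0, 0]], [10, [0, 0, 0.003], [0, 0, 0]]])

```text
time: 13.37
eef_pos: [0.6615, -0.0551, 0.0389]
tcp_rot: [-0.092, 0.701, 0.092, 0.701]
contact_force: [-2.0, -1.1, 4.5]
opening: 0.193
```

```bash
python3 st.py
```

```text
13.3667 caddy xy mm [85.5  0.4] z 0.0389 F caddy [-2.2 -0.5] 4.5 open 0.193
```

Emit:
play_rows(rows=[[10, [0, 0, 0.001], [0, 0, 0]], [10, [0, 0, 0.002], [0, 0, 0]], [10, [0, 0, 0.0025], [0, 0, 0]], [10, [0, 0, 0.0025], [0, 0, 0]], [10, [0, 0, 0.0025], [0, 0, 0]]])

```text
time: 13.78
eef_pos: [0.6622, -0.0549, 0.039]
tcp_rot: [-0.092, 0.701, 0.092, 0.701]
contact_force: [-2.6, -1.0, 5.5]
opening: 0.197
```

```bash
python3 st.py
```

```text
13.7833 caddy xy mm [86.1  0.4] z 0.039 F caddy [-2.8 -0.3] 5.5 open 0.197
```

Emit:
play_rows(rows=[[10, [0, 0, 0.001], [0, 0, 0]], [10, [0, 0, 0.002], [0, 0, 0]], [10, [0, 0, 0.0025], [0, 0, 0]], [10, [0, 0, 0.0025], [0, 0, 0]], [10, [0, 0, 0.0025], [0, 0, 0]]])

```text
time: 14.2
eef_pos: [0.6624, -0.0549, 0.039]
tcp_rot: [-0.092, 0.702, 0.092, 0.7]
contact_force: [-4.8, -1.3, 7.5]
opening: 0.193
```

```bash
python3 st.py
```

```text
14.2 caddy xy mm [86.3  0.4] z 0.039 F caddy [-4.9 -0.1] 7.5 open 0.193
```

Contact: the force rose and the TCP stalled. Small steps now.

Emit:
play_rows(rows=[[10, [0, 0, 0.001], [0, 0, 0]], [10, [0, 0, 0.001], [0, 0, 0]], [10, [0, 0, 0.001], [0, 0, 0]]])

```text
time: 14.45
eef_pos: [0.6625, -0.0549, 0.039]
tcp_rot: [-0.092, 0.702, 0.092, 0.7]
contact_force: [-4.9, -2.1, 7.4]
opening: 0.192
```

```bash
python3 st.py
```

```text
14.45 caddy xy mm [86.5  0.4] z 0.039 F caddy [-5.3 -0.8] 7.4 open 0.192
```

Emit:
play_rows(rows=[[10, [0, 0, 0.001], [0, 0, 0]], [10, [0, 0, 0.001], [0, 0, 0]], [10, [0, 0, 0.001], [0, 0, 0]]])

```text
time: 14.7
eef_pos: [0.6626, -0.0548, 0.039]
tcp_rot: [-0.092, 0.702, 0.092, 0.7]
contact_force: [-5.2, -1.9, 7.5]
opening: 0.198
```

```bash
python3 st.py
```

```text
14.7 caddy xy mm [86.5  0.4] z 0.039 F caddy [-5.6 -0.5] 7.5 open 0.198
```

Emit:
play_rows(rows=[[10, [0, 0, 0.001], [0, 0, 0]], [10, [0, 0, 0.002], [0, 0, 0]], [10, [0, 0, 0.002], [0, 0, 0]], [10, [0, 0, 0.002], [0, 0, 0]]])

```text
time: 15.03
eef_pos: [0.6627, -0.0548, 0.039]
tcp_rot: [-0.092, 0.703, 0.092, 0.699]
contact_force: [-5.8, -1.7, 8.4]
opening: 0.197
```

```bash
python3 st.py
```

```text
15.0333 caddy xy mm [86.7  0.4] z 0.039 F caddy [-6.1 -0.2] 8.4 open 0.197
```

Emit:
play_rows(rows=[[10, [0, 0, 0.001], [0, 0, 0]], [10, [0, 0, 0.002], [0, 0, 0]], [10, [0, 0, 0.002], [0, 0, 0]], [10, [0, 0, 0.002], [0, 0, 0]]])

```text
time: 15.37
eef_pos: [0.6629, -0.0547, 0.039]
tcp_rot: [-0.092, 0.703, 0.092, 0.699]
contact_force: [-7.2, -2.5, 9.9]
opening: 0.198
```

```bash
python3 st.py
```

```text
15.3667 caddy xy mm [86.9  0.4] z 0.039 F caddy [-7.6 -0.6] 9.9 open 0.198
```

Emit:
play_rows(rows=[[10, [-0.001, 0, 0.001], [0, 0, 0]], [10, [-0.002, 0, 0.001], [0, 0, 0]], [10, [-0.002, 0, 0.001], [0, 0, 0]], [10, [-0.002, 0, 0.001], [0, 0, 0]]])

```text
time: 15.7
eef_pos: [0.6629, -0.0547, 0.039]
tcp_rot: [-0.092, 0.703, 0.092, 0.699]
contact_force: [-7.7, -2.2, 7.4]
opening: 0.196
```

```bash
python3 st.py
```

```text
15.7 caddy xy mm [86.9  0.4] z 0.039 F caddy [-8.  -0.1] 7.4 open 0.196
```

Emit:
play_rows(rows=[[10, [0, 0, 0.001], [0, 0, 0]], [10, [-0.001, 0, 0.002], [0, 0, 0]], [10, [-0.001, 0, 0.002], [0, 0, 0]], [10, [-0.001, 0, 0.002], [0, 0, 0]]])

```text
time: 16.03
eef_pos: [0.6631, -0.0546, 0.0391]
tcp_rot: [-0.092, 0.704, 0.092, 0.698]
contact_force: [-8.3, -2.7, 8.7]
opening: 0.195
```

```bash
python3 st.py
```

```text
16.0333 caddy xy mm [87.1  0.5] z 0.0391 F caddy [-8.8 -0.5] 8.7 open 0.195
```

Emit:
play_rows(rows=[[10, [0, 0, 0.001], [0, 0, 0]], [10, [-0.001, 0, 0.002], [0, 0, 0]], [10, [-0.001, 0, 0.002], [0, 0, 0]], [10, [-0.001, 0, 0.002], [0, 0, 0]]])

```text
time: 16.37
eef_pos: [0.6632, -0.0546, 0.0391]
tcp_rot: [-0.092, 0.704, 0.092, 0.698]
contact_force: [-7.6, -3.1, 8.1]
opening: 0.196
```

```bash
python3 st.py
```

```text
16.3667 caddy xy mm [87.2  0.5] z 0.0391 F caddy [-8.1 -1. ] 8.1 open 0.196
```

Emit:
play_rows(rows=[[10, [-0.001, 0, 0.001], [0, 0, 0]], [10, [-0.001, 0, 0.002], [0, 0, 0]], [10, [-0.001, 0, 0.003], [0, 0, 0]], [10, [-0.001, 0, 0.003], [0, 0, 0]], [10, [-0.001, 0, 0.003], [0, 0, 0]], [10, [-0.001, 0, 0.003], [0, 0, 0]]])

```text
time: 16.87
eef_pos: [0.6634, -0.0545, 0.0391]
tcp_rot: [-0.092, 0.705, 0.092, 0.697]
contact_force: [-9.4, -4.4, 7.6]
opening: 0.193
```

```bash
python3 st.py
```

```text
16.8667 caddy xy mm [87.5  0.5] z 0.0391 F caddy [-10.2  -1.9] 7.6 open 0.193
```

About 7 N on the buffer (10.2 N less about 3 N of friction). Hold, ease off, then open.

Emit:
play_rows(rows=[[10, [0, 0, 0], [0, 0, 0]], [10, [0, 0, 0], [0, 0, 0]], [10, [0, 0, 0], [0, 0, 0]], [10, [0, 0, 0], [0, 0, 0]], [10, [0, 0, -0.003], [0, 0, 0]], [10, [0, 0, -0.006], [0, 0, 0]], [10, [0, 0, -0.01], [0, 0, 0]], [10, [0, 0, -0.013], [0, 0, 0]], [10, [0, 0, -0.013], [0, 0, 0]], [10, [0, 0, -0.013], [0, 0, 0]]])

```text
time: 17.7
eef_pos: [0.6625, -0.0545, 0.0391]
tcp_rot: [-0.092, 0.702, 0.092, 0.7]
contact_force: [-3.0, -2.2, 1.7]
opening: 0.199
```

```bash
python3 st.py
```

```text
17.7 caddy xy mm [86.6  0.7] z 0.0391 F caddy [-3.5 -1.4] 1.7 open 0.199
```

Emit:
play_rows(rows=[[10, [0, 0, -0.002], [0, 0, 0]], [10, [0, 0, -0.002], [0, 0, 0]], [24, [0, 0, -0.002], [0, 0, 0]], [30, [0, 0, -0.002], [0, 0, 0]], [45, [0, 0, -0.002], [0, 0, 0]], [45, [0, 0, -0.002], [0, 0, 0]], [45, [0, 0, -0.002], [0, 0, 0]], [45, [-0.06, 0, -0.002], [0, 0, 0]], [45, [-0.16, 0, -0.002], [0, 0, 0]], [45, [-0.25, 0, -0.002], [0, 0, 0]]])

```text
time: 18.53
eef_pos: [0.6621, -0.054, 0.1145]
tcp_rot: [-0.091, 0.702, 0.092, 0.7]
contact_force: [0.9, -0.4, 0.2]
opening: 0.45
```

Emit:
play_rows(rows=[[45, [-0.12, 0, -0.15], [0, 0, 0]], [45, [-0.12, 0, -0.15], [0, 0, 0]], [45, [-0.12, 0, -0.15], [0, 0, 0]], [45, [-0.12, 0, -0.15], [0, 0, 0]]])

```text
time: 18.87
eef_pos: [0.6196, -0.0659, 0.1516]
tcp_rot: [-0.092, 0.7, 0.091, 0.702]
contact_force: [0.3, 0.2, -0.3]
opening: 0.452
```

```bash
python3 st.py
python3 - <<'E'
from m import *
r,im=meas("w9",(60,215,100,430))
yw=np.radians(14.85);e=np.array([[np.cos(yw),np.sin(yw)],[-np.sin(yw),np.cos(yw)]])
hsv=cv2.cvtColor(im,cv2.COLOR_BGR2HSV).astype(int)
def W(x,y,z):return [*(np.array([.579,-.0774])+np.array([x*np.cos(yw)-y*np.sin(yw),x*np.sin(yw)+y*np.cos(yw)])/1000),z/1000]
print(proj(r,W(85.5,0,49)),proj(r,W(-50,-22,49)))
E
```

```text
18.8667 caddy xy mm [42.2  0.7] z 0.1516 F caddy [0.3 0.1] -0.3 open 0.452
white 923.5 centroid [301.5 182.4] [ 0.6595 -0.0484] circle [300.  184.6] 21.6 [ 0.6589 -0.0508]
white 27.625 centroid [331.1 183.1] [ 0.6867 -0.0419] circle [330.6 183.2] 3.8 [ 0.6863 -0.0421]
black 28.75 centroid [347.   60.8] [0.6642 0.0605] circle [347.2  60.1] 7.4 [0.6642 0.0611]
red 201.3125 centroid [323.9 184.2] [ 0.6857 -0.0481] circle [323.2 184.1] 17.0 [ 0.685  -0.0481]
steel 1346.5 centroid [300.3 182.6] [ 0.6616 -0.0518] circle [299.1 183.3] 22.7 [ 0.6607 -0.0528]
steel 669.5625 centroid [135.7 176.9] [ 0.5037 -0.0876] circle [136.5 177.9] 37.4 [ 0.5046 -0.0884]
[301.33011272 189.9249714 ] [160.52453529 211.64429923]
```

View pics/w9.png

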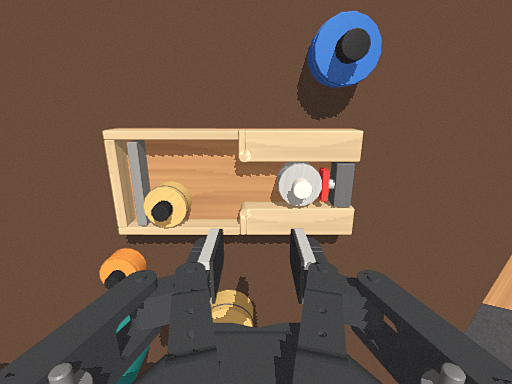

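The steel tin stands on the centre line at the buffer, with its knob at (302,188) against a predicted (301,190). The brass tin is at the pusher, with its knob at (161,211) against (160.5,211.6) for x −50. The gripper is clear, so I'm handing in.

```bash
python3 -c "
from plant import ctrl
print(ctrl.sign_off())"
```

```text
the job is handed in; nothing more can be done
None
```

I handed the job in at about 19 s. The brass tin is back in the pen and the steel tin is home in the bay, but the sign-off reported no verdict.

- **Brass tin:** I pinched it by the knob and slid it back with the pusher, feeling 2–4 N. The last picture puts it at about caddy x −50 mm, upright.
- **Steel tin:** I pinched it along the direction of travel, moved it to the centre line and slid it through the mouth. It met the buffer at about x 86 mm.
- **Press:** I held it for about 0.3–0.4 s at an estimated 7 N on the buffer: 10.2 N at the wrist less about 3 N of floor friction. I could not read the buffer directly. I then eased off and let go.

In the last picture the steel tin stands upright within about 1 mm of the centre line, touching the buffer. Nothing touches the gripper and the wrist force is about 0 N. I did not measure the globe, mug and car again, but the arm never came near them except passing high over the mug area.

While pressing, the tool pitched by up to about 0.5°. It also leaned on the tin with 5–10 N downwards, which I partly relieved. No check failed.

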